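# Swipe test of a repaired touch-strip controller

## Task

Test the repaired touch controller: with the fingertips pointing straight down, touch the round pad at one end of its curved, sprung metal strip first, then stroke along the whole curve to the square-cut end without lifting off, and only there lift clear. Keep the touch light: the strip must stay dipped a little all the way, but never be pushed down to its stop. Grasp nothing, and leave the controller and the things around it where they are.

Things in the scene. Friction and masses are not known exactly. Their poses are not given: they have to be found in the camera images.
- panel: Loose controller flat on the bench, turned any way: grey box 180 x 300 x 28 mm, 1.3 kg, with a dark display and two black knobs (22 mm across, 18 mm tall) at the +x corners. Origin: centre of underside. A curved strip 24 mm wide lies across its top, bulging to +x: arc of radius 130 mm about (-95, 0) mm, -48 to +48 degrees, from a round pad 44 mm across (-y end, start) to a square-cut end (+y).
- strip (a joint): How far the plain aluminium strip is pressed, in m: 0 at rest, 0.010 at its stop. It sinks level in one piece wherever pressed and springs back: 1 N to start it, then 0.45 N per mm. At rest its flat top is 40 mm over the bench, 12 mm over the box. Good contact: 2 to 7 mm of dip. Progress is judged at the tool centre point, so keep the gripper closed and straight down.
- mark1 (a point): Mark 1 of 9 along the strip's centre line, 27 mm apart (the START, at the centre of the round pad): a thin dark line across it. The point is on the strip's top face, 40 mm above the bench at rest, and sinks with it.
- mark2 (a point): Mark 2 of 9 along the strip's centre line, 27 mm apart (between the ends): a thin dark line across it. The point is on the strip's top face, 40 mm above the bench at rest, and sinks with it.
- mark3 (a point): Mark 3 of 9 along the strip's centre line, 27 mm apart (between the ends): a thin dark line across it. The point is on the strip's top face, 40 mm above the bench at rest, and sinks with it.
- mark4 (a point): Mark 4 of 9 along the strip's centre line, 27 mm apart (between the ends): a thin dark line across it. The point is on the strip's top face, 40 mm above the bench at rest, and sinks with it.
- mark5 (a point): Mark 5 of 9 along the strip's centre line, 27 mm apart (the middle of the curve): a thin dark line across it. The point is on the strip's top face, 40 mm above the bench at rest, and sinks with it.
- mark6 (a point): Mark 6 of 9 along the strip's centre line, 27 mm apart (between the ends): a thin dark line across it. The point is on the strip's top face, 40 mm above the bench at rest, and sinks with it.
- mark7 (a point): Mark 7 of 9 along the strip's centre line, 27 mm apart (between the ends): a thin dark line across it. The point is on the strip's top face, 40 mm above the bench at rest, and sinks with it.
- mark8 (a point): Mark 8 of 9 along the strip's centre line, 27 mm apart (between the ends): a thin dark line across it. The point is on the strip's top face, 40 mm above the bench at rest, and sinks with it.
- mark9 (a point): Mark 9 of 9 along the strip's centre line, 27 mm apart (the FINISH, 8 mm short of the square-cut end): a thin dark line across it. The point is on the strip's top face, 40 mm above the bench at rest, and sinks with it.
- bottle: Bystander: white plastic bottle, 36 mm across, 80 mm tall. Origin: centre of its underside.
- jar: Bystander: black flux jar with steel lid, 44 mm across, 35 mm tall. Origin: centre of its underside.
- spool: Bystander: steel wire spool standing on a flange, 44 mm across, 32 mm tall. Origin: centre of its underside.
- tweezers: Bystander: steel tweezers lying flat, 125 mm long along x, 5 mm high. Origin: their middle, on the bench.

How it is judged:
On the way, in this order (a step that is already met when the one before it is completed fails the run):
1. the fingertips press the strip lightly at mark 1 (round pad) (horizontal distance between the grasp point and mark1 below 0.012 m and z of the grasp point in the frame of mark1 below 0.06 m and value of joint strip above 0.0006 m), for 0.1 s.
2. the fingertips press the strip lightly at mark 2 (horizontal distance between the grasp point and mark2 below 0.012 m and z of the grasp point in the frame of mark2 below 0.06 m and value of joint strip above 0.0006 m), for 0.02 s.
3. the fingertips press the strip lightly at mark 3 (horizontal distance between the grasp point and mark3 below 0.012 m and z of the grasp point in the frame of mark3 below 0.06 m and value of joint strip above 0.0006 m), for 0.02 s.
4. the fingertips press the strip lightly at mark 4 (horizontal distance between the grasp point and mark4 below 0.012 m and z of the grasp point in the frame of mark4 below 0.06 m and value of joint strip above 0.0006 m), for 0.02 s.
5. the fingertips press the strip lightly at mark 5 (horizontal distance between the grasp point and mark5 below 0.012 m and z of the grasp point in the frame of mark5 below 0.06 m and value of joint strip above 0.0006 m), for 0.02 s.
6. the fingertips press the strip lightly at mark 6 (horizontal distance between the grasp point and mark6 below 0.012 m and z of the grasp point in the frame of mark6 below 0.06 m and value of joint strip above 0.0006 m), for 0.02 s.
7. the fingertips press the strip lightly at mark 7 (horizontal distance between the grasp point and mark7 below 0.012 m and z of the grasp point in the frame of mark7 below 0.06 m and value of joint strip above 0.0006 m), for 0.02 s.
8. the fingertips press the strip lightly at mark 8 (horizontal distance between the grasp point and mark8 below 0.012 m and z of the grasp point in the frame of mark8 below 0.06 m and value of joint strip above 0.0006 m), for 0.02 s.
9. the fingertips press the strip lightly at mark 9 (square end) (horizontal distance between the grasp point and mark9 below 0.012 m and z of the grasp point in the frame of mark9 below 0.06 m and value of joint strip above 0.0006 m), for 0.1 s.
At the end, for the whole second after the job is handed in: The strip was stroked past all nine marks in order (tool centre within 12 mm sideways of each, strip dipped more than 0.6 mm), is now released and back up, the controller lies flat within 15 mm of where it began and each bystander within 10 mm (value of joint strip below 0.0006 m and distance of panel from where it was at the start of the episode below 0.015 m and angle between panel's own z axis and vertical below 0.05 rad and linear speed of panel below 0.02 m/s and distance of each of bottle, jar, spool, tweezers from where it was at the start of the episode below 0.01 m); the robot touches nothing.
It fails at once if the fingertips are lifted off, or come down, low over marks 2 to 8 with the strip not dipped (tool centre under 35 mm above it) (value of joint strip below 0.0003 m and ((horizontal distance between the grasp point and mark2 below 0.0145 m and z of the grasp point in the frame of mark2 below 0.035 m) or (horizontal distance between the grasp point and mark3 below 0.0145 m and z of the grasp point in the frame of mark3 below 0.035 m) or (horizontal distance between the grasp point and mark4 below 0.0145 m and z of the grasp point in the frame of mark4 below 0.035 m) or (horizontal distance between the grasp point and mark5 below 0.0145 m and z of the grasp point in the frame of mark5 below 0.035 m) or (horizontal distance between the grasp point and mark6 below 0.0145 m and z of the grasp point in the frame of mark6 below 0.035 m) or (horizontal distance between the grasp point and mark7 below 0.0145 m and z of the grasp point in the frame of mark7 below 0.035 m) or (horizontal distance between the grasp point and mark8 below 0.0145 m and z of the grasp point in the frame of mark8 below 0.035 m))).
It fails at once if the strip is pushed down to its stop (over 9.3 mm) or with more than 15 N (value of joint strip above 0.0093 m or contact force between the arm and panel above 15 N).
It fails at once if the tool is tilted more than 0.35 rad from straight down while the strip is dipped (value of joint strip above 0.0006 m and angle between the grasp point's own z axis and vertical below 2.79 rad).
It fails at once if the controller is shoved over 15 mm, tipped or lifted (distance of panel from where it was at the start of the episode above 0.015 m or angle between panel's own z axis and vertical above 0.06 rad).
It fails at once if a bystander is moved over 10 mm (distance of any of bottle, jar, spool, tweezers from where it was at the start of the episode above 0.01 m).
It also fails if it takes over 45 s, if anything falls off the work surface, if the arm or the gripper's body presses on something with over 40 N, if the wrist force passes 120 N, or if a joint passes its speed limit or range.

## Robot

A 7-joint arm with a two-finger parallel gripper is mounted at the origin on the work surface. World frame = base frame: x ahead of the robot, y to its left, z up, the work surface at z = 0. Lengths are in m, angles in rad, forces in N, time in s.
With the tool pointing down it reaches from about 0.35 to 0.9 m from the base axis. Payload 8.1 kg.
Tool frame: the origin (TCP) lies between the finger pads, 19 mm behind the fingertips; this is the grasp point; z points along the fingers, y is the line along which they close (so a half turn about z gives the same grasp; the last joint's range is limited). The gripper opens to 92 mm and grips with 3 to 60 N. Pads are 19 mm wide; open, the fingers measure 130 mm over their backs; the gripper's body (75 mm by 190 mm) begins 47 mm behind the grasp point.
Start: joints at [-1.432, 0.434, 0.025, 1.573, -0.012, 1.134, -0.075], TCP at [0.15, 0.607, 0.246] pointing down, gripper open.
Joint ranges: [-2.62, 2.62], [-0.44, 2.09], [-1.27, 1.32], [0.08, 2.57], [-1.32, 4.46], [0.12, 2], [-2.74, 2.74]. Speed limits (rad/s): [2.22, 2.22, 3.01, 3.01, 3.14, 3.14, 3.14].

## Interface

Orientations are given as a rotation vector (axis times angle).
In Python, from cell import observe, imaging, arm gives the robot as it stands.
- The arm moves only by the tool apply_moves, never from a script. Its argument "commands" is a list of rows, each a list of 5 numbers: the opening in per cent of the stroke, from 0 (shut) to 100 (fully open), then the shift along the world's x, y, z in units of 0.06 m (1.0 is 0.06 m), then the turn about the world's z in units of 0.5 rad (1.0 is 0.5 rad). A call has 1 to 12 rows; each row shifts and turns the commanded pose from where the row before left it; what a row does not reach is not made up. A row lasts 1/8 s, in which the tool goes at most 62.5 mm and 10.7 degrees, less where a joint would pass 70% of its speed; a pose out of reach is approached as far as the arm can. A call with a number of a shift or a turn outside -1 to 1 is refused whole. A call with a gripper value outside its range is refused whole. The fingers move at their own pace and stop on an object; "newtons" is the grip in N (left out, the last holds). Time passes only in rows, so rows that do not move let the fingers close. It gives the time, the measured TCP pose, the force, the opening and the grip force at its end, in the units of the state.
- observe(): the state, without advancing time (a new reading comes with each control period).
- imaging.get_image(name): name is "scene" or "top" or "wrist"; returns (picture, depth): 384x512x3 uint8, red, green, blue; 384x512 float32, m along the optical axis (not along the pixel's ray), 0 where there is no reading.
- imaging.camera_params(name): a dict with "camera_matrix" (3x3 intrinsics, pixels), "origin" and "rotation" of the camera in the world; the wrist camera has in their place "tool_from_camera" (4x4, takes a point from camera to tool coordinates, whose origin is the TCP and whose axes are the flange's). Camera axes: x right, y up, looking along -z (the intrinsics and any distortion apply to the point x, -y, -z); pixel columns grow to the right and rows downward; lengths in m; the calibration is good to about 2 mm. A picture is of the moment at which its call begins: read the wrist's pose just before it. camera_params takes no time and is no camera call.
- arm.sign_off(): hands the job in; it is judged then, once.
The state is a dict: "clock": time; "joints": joint angles; "dq": joint speeds; "joint_efforts": joint torques, N m; "position": TCP position; "ee_rot": TCP orientation; "force": force on the tool from outside, world axes, zero at the start; "ft_torque": the same for the moment, N m; "width": opening from 0.0 (shut) to 1.0 (fully open); "gripper_force": force on a finger pad.
Only numpy, scipy, OpenCV 4.12 (cv2) and the standard library are available. Lean on these libraries where they do the work, as an engineer would, in place of code of your own. Each camera call takes 0.05 s, during which the arm holds its last target. There are 200 camera calls.

## Working session

There is one attempt and no reset: what is moved stays moved. The work goes in short steps, Python scripts to look and compute and a tool call to move; the robot and the scene stay as the last step left them, time stands still between calls to the robot, and variables do not carry over. Pictures are saved under pics/ and viewed, at most 10 in all, crops included, and the job is handed in when it is done.

Besides the shell and the picture viewer there is one more tool, called after ">>>" by a JSON object that holds its "op" and its "data". apply_moves: Moves the arm, as the interface text tells. Its arguments: {"type":"object","properties":{"commands":{"type":"array"},"newtons":{"type":"number"}},"required":["commands"]}

```bash
mkdir -p pics; python3 - <<'E'
from cell import observe, imaging, arm
import cv2,numpy as np
s=observe();print({k:np.round(v,3) for k,v in s.items()})
p,d=imaging.get_image("top");c=imaging.camera_params("top");print(c)
cv2.imwrite("pics/top1.png",cv2.cvtColor(p,cv2.COLOR_RGB2BGR));np.savez("top1.npz",p=p,d=d)
E
```

```text
{'clock': np.float64(0.0), 'joints': array([-1.432,  0.435,  0.025,  1.574, -0.012,  1.134, -0.075]), 'dq': array([-0.001,  0.002, -0.002,  0.   , -0.001,  0.001, -0.002]), 'joint_efforts': array([ 1.0000e-03, -6.6786e+01,  9.8500e-01, -3.1447e+01, -6.0000e-02,
        4.3000e-02,  0.0000e+00]), 'position': array([0.15 , 0.606, 0.245]), 'ee_rot': array([-3.790e-01, -3.119e+00,  2.000e-03]), 'force': array([-0.546,  0.008,  0.039]), 'ft_torque': array([ 0.018, -0.011,  0.02 ]), 'gripper_force': np.float64(0.0), 'width': np.float64(0.998)}
{'camera_matrix': array([[378.41741264,   0.        , 256.46464393],
       [  0.        , 378.41741264, 190.33346754],
       [  0.        ,   0.        ,   1.        ]]), 'origin': array([0.45871045, 0.02841767, 0.86326709]), 'rotation': array([ 0.11434972, -0.0693182 , -1.59409748])}
```

View pics/top1.png

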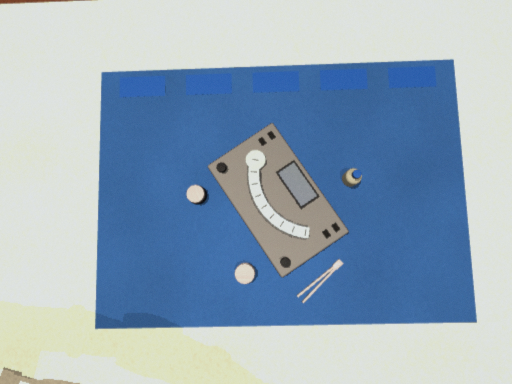

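The top view shows the controller, with the round pad at about (256,159) and the square end at about (307,233). The knobs are at (222,168) and (286,262), and the bystanders are all clear of the strip. Next I'll measure the marks.

```bash
cat > h.py <<'E'
import numpy as np,cv2
from scipy.spatial.transform import Rotation as R
def ray(c,uv,z,R_=None,o=None):
    K=c["camera_matrix"];R_=R.from_rotvec(c["rotation"]).as_matrix() if R_ is None else R_;o=c["origin"] if o is None else o
    uv=np.atleast_2d(uv).astype(float)
    dv=np.c_[(uv[:,0]-K[0,2])/K[0,0],-(uv[:,1]-K[1,2])/K[1,1],-np.ones(len(uv))]@R_.T
    return o+dv*((z-o[2])/dv[:,2])[:,None]
a=np.radians(-48)+np.arange(9)*.027/.130
M=np.c_[-.095+.13*np.cos(a),.13*np.sin(a)]
def kabsch(A,B):
    ca,cb=A.mean(0),B.mean(0);H=(A-ca).T@(B-cb);t=np.arctan2(H[0,1]-H[1,0],H[0,0]+H[1,1])
    Q=np.array([[np.cos(t),-np.sin(t)],[np.sin(t),np.cos(t)]]);return Q,cb-Q@ca,t
E
python3 - <<'E'
from h import *
from cell import imaging
f=np.load("top1.npz");p=f["p"];d=f["d"];c=imaging.camera_params("top")
g=cv2.cvtColor(p,cv2.COLOR_RGB2GRAY)
x0,y0=200,115
m=(g>185).astype(np.uint8);roi=np.zeros_like(m);roi[130:260,215:340]=1;m*=roi
m=cv2.morphologyEx(m,cv2.MORPH_CLOSE,np.ones((5,5)))
n,l,st,ce=cv2.connectedComponentsWithStats(m);print(st,ce)
w=ray(c,[[222,168],[286,262]],.046);print("knobs",w,np.linalg.norm(w[0]-w[1]))
print("pad,end",ray(c,[[256,159],[307,233]],.04), "corners",ray(c,[[272,124],[348,231],[284,276],[209,166]],.028))
cr=cv2.resize(p[115:285,200:360],None,fx=4.5,fy=3.5*4.5/3.5*3.5/4.5,interpolation=cv2.INTER_CUBIC)
cr=cv2.resize(p[115:265,200:360],None,fx=4,fy=4,interpolation=cv2.INTER_CUBIC)
cv2.imwrite("pics/top1c.png",cv2.cvtColor(cr,cv2.COLOR_RGB2BGR))
E
```

```text
[[     0      0    512    384 195321]
 [   246    150     64     88   1287]] [[255.41540848 191.46429723]
 [268.33799534 196.91841492]]
knobs [[ 0.60612821  0.12520397  0.046     ]
 [ 0.3998275  -0.0084339   0.046     ]] 0.24580288935642175
pad,end [[ 0.62521505  0.05020428  0.04      ]
 [ 0.45993201 -0.05586096  0.04      ]] corners [[ 0.70719928  0.01235447  0.028     ]
 [ 0.46216281 -0.14629853  0.028     ]
 [ 0.36883161 -0.00395774  0.028     ]
 [ 0.61478344  0.15659089  0.028     ]]
```

View pics/top1c.png

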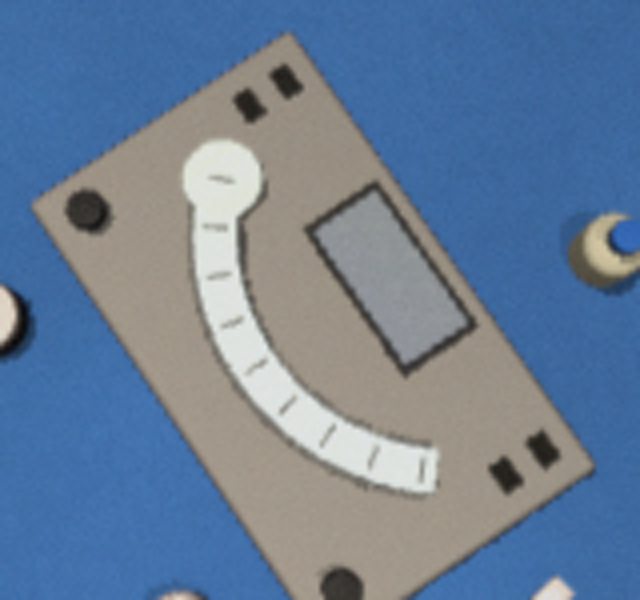

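The crop shows all nine marks, running from the pad at crop pixel (221,180) to (423,469) at the square end. The box corners measure 292 x 178 mm, close to the true 300 x 180. I'll fit the nine marks.

```bash
python3 - <<'E'
from h import *
from cell import imaging
c=imaging.camera_params("top")
u=np.array([(221,180),(215,227),(219,275),(231,322),(256,367),(289,405),(327,435),(374,457),(423,469)])
uv=(u+.5)/4-.5+[200,115]
W=ray(c,uv,.04)[:,:2];Q,t,th=kabsch(M,W)
F=M@Q.T+t
print("yaw",th,"org",t,"corners mean",np.mean(ray(c,[[272,124],[348,231],[284,276],[209,166]],.028),0))
print("res mm",np.round((W-F)*1000,1));print(np.round(F,4))
d=np.load("top1.npz")["d"]
for a in uv[[0,4,8]]: 
    i,j=int(a[1])+1,int(a[0])-0; 
    print("depth",d[i,j], "expect",(np.append(ray(c,a,.04)[0],0)[:3]-c["origin"])@R.from_rotvec(c["rotation"]).as_matrix()[:,2]*-1)
np.save("F.npy",F)
print("start delta units",(F[0]-[.15,.606])/.06)
E
```

```text
yaw 2.152400689489014 org [0.53868052 0.00618624] corners mean [0.53824428 0.00467227 0.028     ]
res mm [[ 0.1  0.2]
 [ 0.5 -0. ]
 [ 0.7 -0.1]
 [ 0.6  0.9]
 [-0.4  0.1]
 [-0.6 -0.3]
 [-0.2  0.5]
 [-0.3 -0.6]
 [-0.2 -0.7]]
[[ 0.6238  0.0526]
 [ 0.5972  0.0567]
 [ 0.5703  0.0552]
 [ 0.5442  0.0482]
 [ 0.5202  0.0359]
 [ 0.4992  0.019 ]
 [ 0.4822 -0.0019]
 [ 0.4698 -0.0258]
 [ 0.4626 -0.0518]]
depth 0.8381094 expect 0.8372652202872476
depth 0.825579 expect 0.8246770993210605
depth 0.81641674 expect 0.8155954691671666
start delta units [ 7.89678702 -9.22392942]
```

>>> {"op": "apply_moves", "data": {"commands": [[0, 0.5, -0.6, 0, 0], [0, 0.5, -0.6, 0, 0], [0, 0.5, -0.6, 0, 0], [0, 0.5, -0.6, 0, 0], [0, 0.5, -0.6, 0, 0], [0, 0.5, -0.6, 0, 0], [0, 0.5, -0.6, 0, 0], [0, 0.5, -0.6, 0, 0], [0, 0.5, -0.6, 0, 0], [0, 0.5, -0.6, 0, 0], [0, 0.5, -0.6, 0, 0], [0, 0.5, -0.6, 0, 0]], "newtons": 5}}

```text
clock: 1.55
position: [0.5102, 0.1735, 0.2452]
ee_rot: [-0.379, -3.118, 0.0]
force: [1.0, 0.8, 0.8]
width: 0.003
gripper_force: 0.0
```

>>> {"op": "apply_moves", "data": {"commands": [[0, 0.5, -0.5, 0, 0], [0, 0.5, -0.5, 0, 0], [0, 0.5, -0.5, 0, 0], [0, 0.4, -0.5, 0, 0], [0, 0, 0, 0, 0], [0, 0, 0, 0, 0], [0, 0, 0, 0, 0]]}}

```text
clock: 2.42
position: [0.623, 0.0563, 0.2454]
ee_rot: [-0.376, -3.118, -0.001]
force: [0.6, 0.3, -0.3]
width: 0.003
gripper_force: 0.0
```

```bash
python3 - <<'E'
from h import *
from cell import observe, imaging
s=observe();p,d=imaging.get_image("wrist");c=imaging.camera_params("wrist")
T=c["tool_from_camera"];Rt=R.from_rotvec(s["ee_rot"]).as_matrix()
Rc=Rt@T[:3,:3];o=s["position"]+Rt@T[:3,3]
np.savez("w1.npz",p=p,d=d,Rc=Rc,o=o)
print(s["position"],s["force"],o)
# project expected marks
K=c["camera_matrix"];F=np.load("F.npy")
q=(np.c_[F,np.full(9,.04)]-o)@Rc
uv=np.c_[K[0,0]*q[:,0]/-q[:,2]+K[0,2],-K[1,1]*q[:,1]/-q[:,2]+K[1,2]];print(np.round(uv))
b=cv2.cvtColor(p,cv2.COLOR_RGB2BGR)
for a in uv: cv2.circle(b,tuple(int(x) for x in np.clip(np.round(a),-999,999)),3,(0,0,255),1)
cv2.imwrite("pics/w1.png",b)
E
```

```text
[0.62300929 0.05627638 0.24539084] [ 0.57413345  0.33524872 -0.26005797] [0.54349918 0.07555217 0.38497298]
[[249. 167.]
 [247. 144.]
 [240. 122.]
 [228. 100.]
 [212.  81.]
 [191.  65.]
 [168.  53.]
 [143.  47.]
 [117.  46.]]
```

View pics/w1.png

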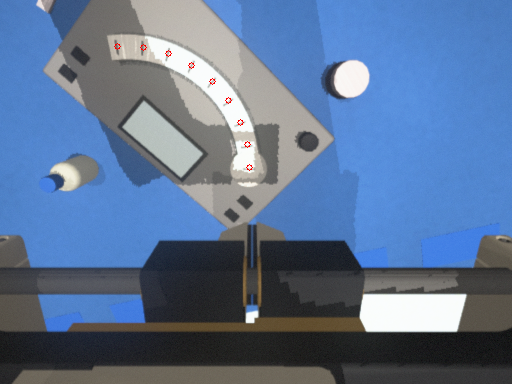

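The wrist view agrees with the top view: the projected marks fall on the lines of the strip, from the pad at (249,167) to the end at (117,46). I'll descend to just above the pad.

>>> {"op": "apply_moves", "data": {"commands": [[0, 0, -0.06, -0.4, 0], [0, 0, 0, -0.6, 0], [0, 0, 0, -0.6, 0], [0, 0, 0, -0.5, 0], [0, 0, 0, -0.4, 0], [0, 0, 0, -0.3, 0], [0, 0, 0, 0, 0], [0, 0, 0, 0, 0], [0, 0, 0, 0, 0]]}}

```text
clock: 3.6
position: [0.6244, 0.0513, 0.0787]
ee_rot: [0.379, 3.117, 0.001]
force: [0.6, -0.5, -0.5]
width: 0.006
gripper_force: 0.0
```

>>> {"op": "apply_moves", "data": {"commands": [[0, 0, 0, -0.1, 0], [0, 0, 0, -0.1, 0], [0, 0, 0, -0.08, 0], [0, 0, 0, -0.05, 0], [0, 0, 0, -0.05, 0], [0, 0, 0, 0, 0], [0, 0, 0, 0, 0], [0, 0, 0, 0, 0]]}}

```text
clock: 4.6
position: [0.6236, 0.0512, 0.0548]
ee_rot: [-0.379, -3.118, -0.0]
force: [-2.4, -0.5, 3.0]
width: 0.011
gripper_force: 1.4
```

Fz is about 3 N and the TCP is at z = 0.0548, so the dip is about 4 mm. I'll start the stroke towards mark 2.

>>> {"op": "apply_moves", "data": {"commands": [[0, -0.11, 0.03, 0, 0], [0, -0.11, 0.02, 0, 0], [0, -0.11, 0.02, 0, 0], [0, -0.11, 0.01, 0, 0]]}}

```text
clock: 5.1
position: [0.597, 0.0562, 0.0549]
ee_rot: [0.379, 3.118, 0.0]
force: [2.3, -0.2, 3.3]
width: 0.005
gripper_force: 1.4
```

>>> {"op": "apply_moves", "data": {"commands": [[0, -0.11, 0.01, 0, 0], [0, -0.11, 0, 0, 0], [0, -0.11, -0.01, 0, 0], [0, -0.11, -0.02, 0, 0], [0, -0.11, -0.02, 0, 0], [0, -0.11, -0.03, 0, 0], [0, -0.11, -0.03, 0, 0], [0, -0.11, -0.04, 0, 0], [0, -0.1, -0.04, 0, 0], [0, -0.1, -0.05, 0, 0], [0, -0.1, -0.05, 0, 0], [0, -0.1, -0.06, 0, 0]]}}

```text
clock: 6.6
position: [0.5201, 0.0355, 0.0547]
ee_rot: [-0.379, -3.119, -0.0]
force: [2.4, 0.8, 2.6]
width: 0.007
gripper_force: 1.4
```

>>> {"op": "apply_moves", "data": {"commands": [[0, -0.09, -0.06, 0, 0], [0, -0.09, -0.07, 0, 0], [0, -0.09, -0.07, 0, 0], [0, -0.08, -0.08, 0, 0], [0, -0.08, -0.08, 0, 0], [0, -0.07, -0.09, 0, 0], [0, -0.07, -0.09, 0, 0], [0, -0.06, -0.09, 0, 0], [0, -0.06, -0.1, 0, 0], [0, -0.05, -0.1, 0, 0], [0, -0.05, -0.1, 0, 0], [0, -0.05, -0.1, 0, 0]]}}

```text
clock: 8.1
position: [0.4699, -0.0266, 0.0547]
ee_rot: [-0.379, -3.119, -0.0]
force: [1.2, 2.4, 2.9]
width: 0.006
gripper_force: 1.4
```

>>> {"op": "apply_moves", "data": {"commands": [[0, -0.04, -0.11, 0, 0], [0, -0.03, -0.11, 0, 0], [0, -0.03, -0.11, 0, 0], [0, -0.02, -0.1, 0, 0], [0, 0, 0, 0, 0], [0, 0, 0, 0, 0], [0, 0, 0, 0, 0], [0, 0, 0, 0, 0]]}}

```text
clock: 9.1
position: [0.4628, -0.052, 0.0547]
ee_rot: [-0.379, -3.118, 0.0]
force: [-1.5, -1.8, 1.8]
width: 0.008
gripper_force: 1.4
```

At mark 9, with the dwell done. Lifting clear.

>>> {"op": "apply_moves", "data": {"commands": [[0, 0, 0, 0.1, 0], [0, 0, 0, 0.3, 0], [0, 0, 0, 0.5, 0], [0, 0, 0, 0.6, 0], [0, 0, 0, 0.6, 0], [0, 0, 0, 0.3, 0], [0, 0, 0, 0, 0], [0, 0, 0, 0, 0], [0, 0, 0, 0, 0], [0, 0, 0, 0, 0]]}}

```text
clock: 10.35
position: [0.4625, -0.052, 0.1981]
ee_rot: [-0.379, -3.117, 0.0]
force: [0.0, 0.2, -0.2]
width: 0.004
gripper_force: 0.0
```

```bash
python3 - <<'E'
from h import *
from cell import observe, imaging, arm
s=observe();print(s["clock"],s["position"],s["force"],np.abs(s["dq"]).max())
print(arm.sign_off())
E
```

```text
10.35 [ 0.46249998 -0.0519591   0.19807139] [ 0.01845509  0.23745643 -0.15621827] 0.004154469843324212
the job is handed in; nothing more can be done
None
```

I stroked the strip from the round pad to the square-cut end in one light pass (about 4 mm dip, 2–3 N at each check), lifted clear at mark 9 and handed in at 10.35 s; the hand-in gave no verdict, and I took no picture afterwards to confirm nothing had moved.

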